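Wind the upright home and hold the square in its corner

TASK

Wind the fixture's crank by its knob one full turn clockwise (seen from above) to its stop, which draws the upright back to its end stop; bring it back with the crank only, not by pushing the upright. Then pick up the standing square and press it into the corner between plate and upright, about the middle of the upright, with its underside flat on the plate and its straight back flush against the upright. Finish holding it there, still gripped and pressed firmly both down and against the upright, and leave the other things on the bench alone.

Things in the scene. Friction and masses are not known exactly. Their poses are not given: they have to be found in the camera images.
- fixture: Assembly fixture fixed to the bench: dark steel bed 120 (x) x 320 (y) x 14 mm. Origin at the centre of its underside, on the bench; y runs along its length from the plate end (-y) to the crank end (+y), z up.
- plate: Aluminium plate on the bed, 120 (x) x 215 (y) x 6 mm, its top 20 mm above the bench and level. Origin at the centre of its underside; axes as the fixture. It reaches from the bed's -y end to y = +55 mm in the fixture frame.
- upright: Aluminium upright on the plate, 60 mm wide (x), 100 tall, wall 12 thick, gussets and foot behind it to y = +54. Origin at the foot of the middle of its vertical working face, on the plate's top; the face looks along -y. Axes as the fixture. The crank's full turn draws it 40 mm along +y to its stop, face then at y = -20 mm in the fixture frame. The gearing holds it where left (over 20 N to push).
- crank (a joint): Crank angle in rad: 0 at the start (arm along the fixture's +y), grows clockwise seen from above, 6.283 (one full turn) at its end stop. Takes about 3 N at the knob and stays where it is left.
- crank_axis (a point): Fixed point on the crank's vertical axis, at the mid-height of the knob (76 mm above the bench), fixture axes. The knob goes round it on a radius of 45 mm.
- crank_knob (a point): Centre of the crank's black upright knob, a cylinder of diameter 24 mm and 42 mm tall (from 54 to 96 mm above the bench) that spins freely on its pin at the end of the crank arm; arm, 18 mm wide, just below it.
- square: Steel wide-base square, an L standing on its base, about 200 g. Base 28 (x) x 100 (y) x 14 mm high; blade 10 mm thick (x), 36 wide (y +14 to +50), top 130 mm above the underside. Origin at the centre of the underside; +y points to the heel, where blade edge and base end form one straight vertical back at y = +50 mm; z up.
- square_mid (a point): Centre of the square's blade, at x = 0, y = +32 mm, z = 65 mm in the square's frame; same axes. The blade may be gripped across its 10 mm thickness anywhere above the base.
- square_corner (a point): Outer corner of the square: middle of the heel end, on the underside (x = 0, y = +50 mm, z = 0 in the square's frame). It belongs at the upright's foot (origin of upright), square axes along the upright's axes.
- supply: Bystander: slotted aluminium power-supply case 85 x 165 x 45 mm; origin under its centre.
- module: Bystander: white module with terminals 60 x 72 x 56 mm; origin under its centre.
- tray: Bystander: grey tray of screws 100 x 140 x 30 mm; origin under its centre.
- driver: Bystander: screwdriver lying on the bench, handle to its -x, about 200 mm long.
There are look-alikes about, which are no part of the job. Leave any red look-alike of the square alone.

How it is judged:
By the outcome, as a careful person would: the job done as asked, in the order asked, and still so for the second after the job is handed in, while the arm keeps its last pose, push and grip.
It also fails if it takes over 64 s, if anything falls off the work surface, if the arm or the gripper's body presses on something with over 40 N, if the wrist force passes 120 N, or if a joint passes its speed limit or range.

ROBOT

A 7-joint arm with a two-finger parallel gripper is mounted at the origin on the work surface. World frame = base frame: x ahead of the robot, y to its left, z up, the work surface at z = 0. Lengths are in m, angles in rad, forces in N, time in s.
With the tool pointing down it reaches from about 0.35 to 0.775 m from the base axis. Payload 3.1 kg.
Tool frame: the origin (TCP) lies on the centre line of the jaws, within the pads' length; the fingertips stand 8 mm ahead of it and the grasp point (between the pads) lies 11 mm behind it; z points along the fingers, y is the direction in which the jaws open and shut (so a half turn about z gives the same grasp; the last joint's range is limited). The gripper opens to 85 mm and grips with 20 to 120 N. Pads are 22 mm wide; open, the fingers measure 114 mm over their backs; the gripper's body (76 mm by 85 mm) begins 54 mm behind the grasp point. The pads swing forward as they close: fully open they stand 13 mm farther back than shut.
Start: joints at [-1.146, 0.311, 0.014, 1.512, -0.004, 1.319, -0.027], TCP at [0.247, 0.491, 0.239] pointing down, gripper open.
Joint ranges: [-2.7, 2.7], [-0.3, 1.91], [-1.27, 1.3], [0.12, 2.57], [-1.44, 4.58], [0.2, 2.03], [-3.05, 3.05]. Speed limits (rad/s): [2.79, 2.79, 3.14, 3.14, 3.14, 3.14, 3.14].

INTERFACE

Orientations are given as a unit quaternion [x, y, z, w].
In Python, from bench import ctrl gives the robot as it stands.
- The arm moves only by the tool step_arm, never from a script. Its argument "targets" is one flat list of numbers, 4 for each row, row after row: the shift along the tool's x, y, z in cm, then the turn about the tool's z in units of 5 degrees (1.0 is 5 degrees). A call has 1 to 10 rows; each row is the pose to reach, as a shift and turn from the pose commanded when the call began, along the tool's axes at that moment; what a row does not reach only later rows make up. A row lasts 1/8 s, in which the tool goes at most 62.5 mm and 10.7 degrees, less where a joint would pass 70% of its speed; a pose out of reach is approached as far as the arm can. A call with a gripper value outside its range is refused whole. "claw" is the closure, from 0 (fully open) to 1 (shut), set as the call begins (left out, the last holds). The fingers move at their own pace and stop on an object; the grip force is fixed at half the most. Time passes only in rows, so rows that repeat a pose let the fingers close. It gives the time, the measured TCP pose, the force and the opening at its end, in the units of the state.
- ctrl.get_state(): the state, without advancing time (a new reading comes with each control period).
- ctrl.camera(name): name is "scene" or "top" or "wrist"; returns (picture, depth): 420x560x3 uint8, red, green, blue; 420x560 float32, m along the optical axis (not along the pixel's ray), 0 where there is no reading.
- ctrl.camera_params(name): a dict with "intrinsics" (3x3 intrinsics, pixels), "R" (3x3) and "t" (3): a world point X has camera coordinates R X + t; the wrist camera has in their place "mount" (4x4, takes a point from camera to tool coordinates, whose origin is the TCP and whose axes are the flange's). Camera axes: x right, y down, z forward; pixel columns grow to the right and rows downward; lengths in m; the calibration is good to about 2 mm. A picture is of the moment at which its call begins: read the wrist's pose just before it. camera_params takes no time and is no camera call.
- ctrl.finish_job(): hands the job in, once; it reports no verdict.
Trained networks look in the newest picture that a camera, given by its name, has taken for a name from the list of things; names that differ only in an ending like _2 or _b are one class to them, and where a whole thing is asked for, a point or a joint stands for the part that bears it (a point fixed in the world has none). Each returns a list of dicts, best first, with "conf" (0 to 1); they miss things now and then, are a little off and sometimes report something else, mostly with a low value. They report only what shows in the picture. A call takes as long as a camera call. They do not tell look-alikes from the thing itself.
- ctrl.look_for(camera, target): "xyz" ([x, y, z] in m, in world coordinates, good to about 4 mm: the middle of the surface that is visible of it).
- ctrl.regions_of(camera, target): "region" (420x560 bool, what is visible of it).
- ctrl.landmark_of(camera, target): "xyz" ([x, y, z] in m, in world coordinates, good to about 4 mm: a listed point, or the origin of a listed thing).
The state is a dict: "clock": time; "q": joint angles; "dq": joint speeds; "joint_efforts": joint torques, N m; "eef_pos": TCP position; "ee_rot": TCP orientation; "contact_force": force on the tool from outside, world axes, zero at the start; "ft_torque": the same for the moment, N m; "finger_gap": opening from 0.0 (shut) to 1.0 (fully open).
Only numpy, scipy, OpenCV 4.12 (cv2) and the standard library are available. Lean on these libraries where they do the work, as an engineer would, in place of code of your own. Each camera call takes 0.05 s, during which the arm holds its last target. There are 200 camera calls.

## Working session

There is one attempt and no reset: what is moved stays moved. The work goes in short steps, Python scripts to look and compute and a tool call to move; the robot and the scene stay as the last step left them, time stands still between calls to the robot, and variables do not carry over. Pictures are saved under pics/ and viewed, about 8 in all and at most 12, crops included, and the job is handed in when it is done.

Besides the shell and the picture viewer there is one more tool, called after "Request:" in YAML: its name, and indented under it one key for each argument. step_arm: Moves the arm, as the interface text tells. Its arguments: {"type":"object","properties":{"targets":{"type":"array","items":{"type":"number"}},"claw":{"type":"number"}},"required":["targets"]}

```bash
ls; mkdir -p pics
cat > h.py <<'E'
from bench import ctrl
import numpy as np, cv2
from scipy.spatial.transform import Rotation as R
def save(n,img): cv2.imwrite(f'pics/{n}.png',img[:,:,::-1])
E
python3 - <<'E'
from h import *
s=ctrl.get_state(); print(s['clock'],s['eef_pos'],s['ee_rot'],R.from_quat(s['ee_rot']).as_matrix().round(3),s['contact_force'],s['finger_gap'])
a,d=ctrl.camera('top'); save('top1',a)
b,e=ctrl.camera('scene'); save('scene1',b)
for c in ('top','scene'):
  print(c,{k:np.round(v,3).tolist() for k,v in ctrl.camera_params(c).items()})
  for t in ('fixture','upright','crank_axis','crank_knob','square','square_mid','square_corner'):
    print(t,[(round(r['conf'],2),np.round(r['xyz'],4).tolist()) for r in ctrl.landmark_of(c,t)][:4])
print(ctrl.camera_params('wrist'))
cv2.imwrite('pics/both.png',cv2.resize(np.vstack([a,b]),None,fx=.7,fy=.7)[:,:,::-1])
print(ctrl.get_state()['clock'])
E
```

```text
pics
0.0 [0.24718918 0.49050579 0.23819355] [ 2.31245748e-01  9.72894619e-01 -1.19089211e-03 -2.16415136e-04] [[-0.893  0.45  -0.001]
 [ 0.45   0.893 -0.002]
 [-0.    -0.002 -1.   ]] [ 0.75399847 -0.40952583 -0.69571036] 1.0011657274283399
top {'intrinsics': [[399.24, 0.0, 272.696], [0.0, 399.24, 218.095], [0.0, 0.0, 1.0]], 'R': [[-0.02, -0.999, -0.03], [-0.985, 0.024, -0.17], [0.171, 0.026, -0.985]], 't': [-0.022, 0.543, 1.149]}
fixture [(0.68, [0.571, 0.0401, -0.0028])]
upright [(0.62, [0.5591, -0.0161, 0.0221])]
crank_axis [(0.64, [0.5922, 0.1529, 0.076])]
crank_knob [(0.68, [0.6924, -0.356, -0.0003]), (0.46, [0.5992, 0.1997, 0.0793])]
square [(0.73, [0.5418, -0.4451, 0.0047]), (0.6, [0.4702, -0.3283, 0.0036]), (0.38, [0.5632, -0.0124, 0.0146])]
square_mid [(0.7, [0.5974, 0.1992, 0.0801]), (0.66, [0.5228, -0.4191, 0.065]), (0.61, [0.4593, -0.2893, 0.0636])]
square_corner [(0.69, [0.4596, -0.2738, -0.0003]), (0.63, [0.5173, -0.405, -0.0027]), (0.33, [0.5595, -0.0125, 0.0177])]
scene {'intrinsics': [[420.589, 0.0, 273.628], [0.0, 420.589, 200.905], [0.0, 0.0, 1.0]], 'R': [[-0.408, 0
[... 410 characters left out ...]
0.0178])]
square_mid [(0.87, [0.5279, -0.4222, 0.0633]), (0.68, [0.4573, -0.287, 0.0677])]
square_corner [(0.87, [0.5177, -0.4021, -0.0012]), (0.73, [0.457, -0.2732, 0.0003])]
{'intrinsics': array([[357.09560583,   0.        , 274.87999474],
       [  0.        , 357.09560583, 207.77427151],
       [  0.        ,   0.        ,   1.        ]]), 'mount': array([[-1.02463742e-03, -9.47501461e-01, -3.19749794e-01,
         8.29443116e-02],
       [ 9.99999461e-01, -9.17513530e-04, -4.85665551e-04,
        -1.19034435e-03],
       [ 1.66794057e-04, -3.19750119e-01,  9.47501891e-01,
        -1.33765839e-01],
       [ 0.00000000e+00,  0.00000000e+00,  0.00000000e+00,
         1.00000000e+00]])}
0.8
```

View pics/both.png

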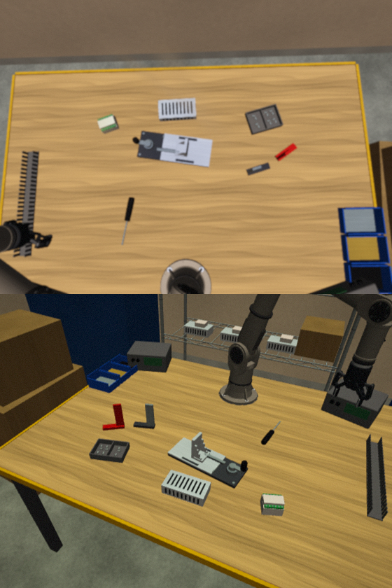

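The pictures show the grey square at (258,168) in the top view, about (0.47,-0.32) in the world. The red look-alike is at (286,152). The fixture is at (175,148) with its knob at (137,140). I'm moving above the crank now.

Request:
step_arm:
  targets: [-5.5,-1.3,0,1.8,-11,-2.6,0,3.7,-16.5,-3.9,0,5.5,-22,-5.2,0,7.3,-28,-6.5,0,9.2,-33.5,-7.8,0,11,-39,-9.1,0,12.8,-44.6,-10.5,0,14.6,-44.6,-10.5,0,14.6,-44.6,-10.5,0,14.6]
  claw: 0

```text
clock: 2.05
eef_pos: [0.5982, 0.1974, 0.2389]
ee_rot: [0.764, 0.645, -0.0, -0.001]
contact_force: [-0.6, 0.1, -0.5]
finger_gap: 1.002
```

```bash
cat >> h.py <<'E'
def wrist(name=None):
    s=ctrl.get_state(); T=np.eye(4); T[:3,:3]=R.from_quat(s['ee_rot']).as_matrix(); T[:3,3]=s['eef_pos']
    a,d=ctrl.camera('wrist'); p=ctrl.camera_params('wrist'); K=p['intrinsics']
    v,u=np.mgrid[0:420,0:560]; c=np.stack([(u-K[0,2])*d/K[0,0],(v-K[1,2])*d/K[1,1],d],-1)
    M=T@p['mount']; P=c@M[:3,:3].T+M[:3,3]; P[d<=0]=np.nan
    if name: save(name,a)
    return s,a,P
def lm(c,*ts):
    for t in ts: print(t,[(round(r['conf'],2),np.round(r['xyz'],4).tolist()) for r in ctrl.landmark_of(c,t)][:3])
E
python3 - <<'E'
from h import *
s,a,P=wrist('w1'); print(s['clock'],s['eef_pos'],R.from_quat(s['ee_rot']).as_matrix().round(3).tolist(),s['q'].round(2) if hasattr(s['q'],'round') else s['q'],s['contact_force'])
lm('wrist','crank_knob','crank_axis','upright','fixture')
# knob top plane
m=(abs(P[...,2]-.096)<.004)&(np.hypot(P[...,0]-.598,P[...,1]-.198)<.03)
q=P[m]; print('knob',len(q),np.median(q,0),(q.min(0)+q.max(0))/2,q.min(0),q.max(0))
np.save('P1.npy',P)
E
```

```text
2.05 [0.59818697 0.19737777 0.23894795] [[0.168, 0.986, -0.001], [0.986, -0.168, 0.001], [0.001, -0.001, -1.0]] [-0.61  0.5   0.43  1.28 -0.2   1.4  -0.37] [-0.59291115  0.05439374 -0.51482122]
crank_knob [(0.81, [0.5951, 0.1982, 0.0752]), (0.74, [0.5889, 0.1538, 0.0724])]
crank_axis [(0.96, [0.5864, 0.1541, 0.0756])]
upright [(0.62, [0.5622, -0.0166, 0.0152])]
fixture [(0.7, [0.5712, 0.0384, -0.0036]), (0.7, [0.5926, 0.1976, 0.0767])]
knob 577 [0.59610086 0.19865769 0.09490013] [0.59582539 0.19766738 0.09463984] [0.58457383 0.18616072 0.09201854] [0.60707694 0.20917404 0.09726113]
```

View pics/w1.png

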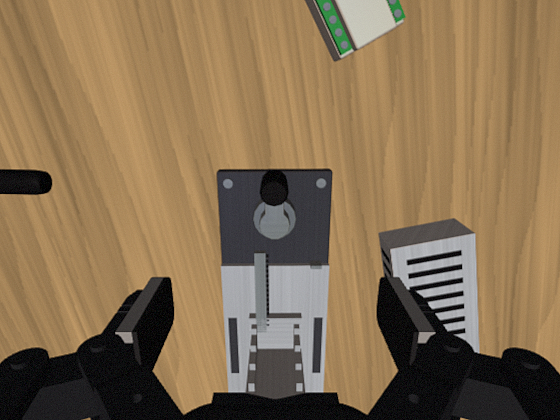

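The wrist view shows the knob at (273,190), the hub at (274,218) and the bed edges at columns 220 and 330, close to parallel with the image. I'll get yaw and axis from the depth data.

Run:
```python
from h import *
P=np.load('P1.npy')
m=(P[...,2]>.009)&(P[...,2]<.026)
L=[];Rr=[]
for v in range(180,330,3):
    u=np.where(m[v,200:350])[0]+200
    if len(u)>50: L.append(P[v,u[0]]);Rr.append(P[v,u[-1]])
for n,E in (('L',L),('R',Rr)):
    E=np.array(E)[:, :2]; k=np.polyfit(E[:,1],E[:,0],1); r=E[:,0]-np.polyval(k,E[:,1]); g=abs(r)<.004; k=np.polyfit(E[g,1],E[g,0],1)
    print(n,'dx/dy',k[0],'yaw deg',-np.degrees(np.arctan(k[0])),'x at y=.154',np.polyval(k,.154),'x at y=.2',np.polyval(k,.2),len(E),g.sum())
# far end of bed
for u in (240,300): 
    vv=np.where(m[150:200,u])[0]+150; print('end',P[vv[0],u])
# hub region
h=P[205:235,258:292]; print('hub z',np.nanpercentile(h[...,2],[5,50,95]), P[218,274],P[210,274],P[200,274])
```

```text
L dx/dy 0.16861085793265806 yaw deg -9.570671225873388 x at y=.154 0.5284634440621397 x at y=.2 0.5362195435270419 46 46
R dx/dy 0.16558307478182563 yaw deg -9.401904351724513 x at y=.154 0.6486712156886146 x at y=.2 0.6562880371285785 46 46
end [0.56127804 0.20323372 0.01122966]
end [0.62235856 0.19262168 0.0106658 ]
hub z [0.03227127 0.05064727 0.05218299] [0.58971156 0.1607008  0.05077745] [0.59107492 0.16859989 0.05045117] [0.59531582 0.19217446 0.09504369]
```

Request:
step_arm:
  targets: [0,-0.2,4,0,0,-0.2,8,0,0,-0.2,12,0,0,-0.2,15,0,0,-0.2,17,0,0,-0.2,17,0,0,-0.2,17,0]

```text
clock: 3.18
eef_pos: [0.5972, 0.1978, 0.0705]
ee_rot: [0.764, 0.645, 0.001, 0.0]
contact_force: [1.0, 0.2, -0.6]
finger_gap: 1.006
```

Request:
step_arm:
  targets: [0,0,0,0,0,0,0,0,0,0,0,0,0,0,0,0,0,0,0,0,0,0,0,0]
  claw: 1

```text
clock: 3.92
eef_pos: [0.5973, 0.197, 0.0699]
ee_rot: [0.765, 0.644, 0.001, 0.0]
contact_force: [0.7, -0.4, 3.5]
finger_gap: 0.263
```

Request:
step_arm:
  targets: [-0.06,0.7,0,0,-0.22,1.39,0,0,-0.49,2.04,0,0,-0.86,2.65,0,0,-1.32,3.18,0,0,-1.86,3.64,0,0,-2.46,4.01,0,0,-3.11,4.28,0,0,-3.8,4.45,0,0,-4.5,4.5,0,0]

```text
clock: 5.18
eef_pos: [0.6343, 0.1448, 0.0699]
ee_rot: [0.765, 0.644, 0.001, 0.001]
contact_force: [0.8, 3.4, 5.7]
finger_gap: 0.26
```

Request:
step_arm:
  targets: [-0.7,-0.06,0,0,-1.39,-0.22,0,0,-2.04,-0.49,0,0,-2.65,-0.86,0,0,-3.18,-1.32,0,0,-3.64,-1.86,0,0,-4.01,-2.46,0,0,-4.28,-3.11,0,0,-4.45,-3.8,0,0,-4.5,-4.5,0,0]

```text
clock: 6.42
eef_pos: [0.5825, 0.108, 0.0699]
ee_rot: [0.765, 0.644, 0.001, 0.001]
contact_force: [4.2, 4.3, 3.7]
finger_gap: 0.261
```

Request:
step_arm:
  targets: [0.06,-0.7,0,0,0.22,-1.39,0,0,0.49,-2.04,0,0,0.86,-2.65,0,0,1.32,-3.18,0,0,1.86,-3.64,0,0,2.46,-4.01,0,0,3.11,-4.28,0,0,3.8,-4.45,0,0,4.5,-4.5,0,0]

```text
clock: 7.68
eef_pos: [0.5449, 0.155, 0.0698]
ee_rot: [0.766, 0.643, -0.002, 0.002]
contact_force: [0.3, -3.6, 9.4]
finger_gap: 0.259
```

Request:
step_arm:
  targets: [0.7,0.06,0,0,1.39,0.22,0,0,2.04,0.49,0,0,2.65,0.86,0,0,3.18,1.32,0,0,3.64,1.86,0,0,4.01,2.46,0,0,4.28,3.11,0,0,4.45,3.8,0,0,4.5,4.5,0,0]

```text
clock: 8.93
eef_pos: [0.5943, 0.1974, 0.0698]
ee_rot: [0.764, 0.645, -0.002, -0.002]
contact_force: [-3.3, 4.1, 11.1]
finger_gap: 0.262
```

Run:
```python
from h import *
s,a,P=wrist('w2'); print(s['clock'],s['eef_pos'],s['contact_force'],R.from_quat(s['ee_rot']).as_matrix().round(3).tolist())
b,d=ctrl.camera('top'); lm('top','upright','crank_knob'); 
cv2.imwrite('pics/c2.png',np.hstack([cv2.resize(b[160:270,180:320],(400,314)),cv2.resize(a,(400,314))])[:,:,::-1])
```

```text
8.925 [0.5943333  0.19735409 0.06976681] [-3.26425677  4.14083979 11.1455526 ] [[0.169, 0.986, -0.005], [0.986, -0.169, 0.0], [-0.001, -0.005, -1.0]]
upright [(0.94, [0.5671, 0.0216, 0.0235])]
crank_knob [(0.61, [0.597, 0.1975, 0.0772])]
```

View pics/c2.png

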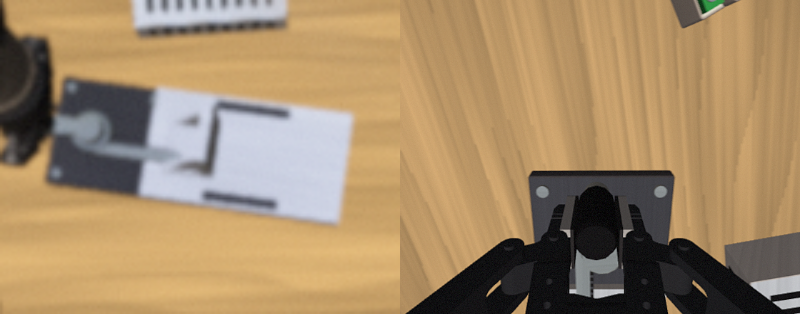

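The crank is nearly round: the upright is back, and the tool is about 3 mm (around 4°) short of its starting point. I'll push tangentially onto the stop.

Request:
step_arm:
  targets: [0,0.3,0,0,0,0.6,0,0,-0.05,0.8,0,0,-0.05,1.0,0,0,-0.05,1.0,0,0]

```text
clock: 9.75
eef_pos: [0.5979, 0.1969, 0.0696]
ee_rot: [0.764, 0.645, -0.006, -0.006]
contact_force: [-15.2, 4.0, 19.2]
finger_gap: 0.267
```

Request:
step_arm:
  targets: [0,-0.4,0,0,0,-0.6,0,0,0,-0.6,0,0,0,-0.6,0,0,0,-0.6,0,0]
  claw: 0

```text
clock: 10.38
eef_pos: [0.6006, 0.1955, 0.0691]
ee_rot: [0.765, 0.644, -0.0, 0.0]
contact_force: [0.1, -0.7, -0.0]
finger_gap: 0.997
```

Request:
step_arm:
  targets: [0,0,-3,0,0,0,-7,0,0,0,-12,0,0,0,-17,0,0,0,-17,0]

```text
clock: 11.0
eef_pos: [0.6036, 0.1961, 0.2451]
ee_rot: [0.765, 0.644, 0.005, 0.002]
contact_force: [0.7, -0.4, 0.4]
finger_gap: 1.001
```

Run:
```python
from h import *
s,a,P=wrist('w3'); print(s['clock'],s['eef_pos'],s['contact_force'],s['finger_gap'],s['q'],R.from_quat(s['ee_rot']).as_matrix().round(3).tolist())
m=(abs(P[...,2]-.096)<.004)&(np.hypot(P[...,0]-.598,P[...,1]-.198)<.03)
q=P[m]; print('knob',len(q),np.median(q,0),(q.min(0)+q.max(0))/2)
lm('wrist','upright','crank_knob'); ctrl.camera('top'); lm('top','upright'); ctrl.camera('scene'); lm('scene','upright','square','square_mid','square_corner')
```

```text
11.0 [0.60362791 0.19611539 0.24510101] [ 0.68483483 -0.3905177   0.42414395] 1.0010100635938297 [-0.60555166  0.49723518  0.42420987  1.2681214  -0.20096204  1.40584166
 -0.36666231] [[0.169, 0.986, 0.011], [0.986, -0.169, 0.003], [0.005, 0.01, -1.0]]
knob 552 [0.59630301 0.19857348 0.09487357] [0.5959778  0.19793151 0.09469015]
upright [(0.82, [0.5725, 0.0229, 0.0185])]
crank_knob [(0.66, [0.5929, 0.1973, 0.0748])]
upright [(0.8, [0.5663, 0.0209, 0.0229])]
upright [(0.73, [0.5637, 0.0157, 0.0262])]
square [(0.97, [0.5457, -0.4489, -0.0024]), (0.67, [0.4731, -0.3206, 0.0062])]
square_mid [(0.61, [0.5301, -0.4207, 0.0608])]
square_corner [(0.88, [0.5174, -0.401, -0.0033]), (0.59, [0.4575, -0.2745, -0.0002])]
```

The knob is back at its starting place, so that's a full turn, and the upright sits near (0.567,0.020) as expected. Next is the grey square.

Request:
step_arm:
  targets: [-5,-0.6,-1,-0.5,-11,-1.3,-2,-1.1,-17,-2,-3,-1.7,-23,-2.8,-3,-2.3,-29,-3.5,-3,-2.9,-35,-4.3,-3,-3.5,-41,-5,-3,-4.1,-46,-5.6,-3,-4.6,-50.2,-6.1,-3,-4.9,-50.2,-6.1,-3,-4.9]

```text
clock: 12.75
eef_pos: [0.4525, -0.2935, 0.2695]
ee_rot: [0.614, 0.789, -0.002, 0.0]
contact_force: [-0.3, -0.3, -0.7]
finger_gap: 1.002
```

Request:
step_arm:
  targets: [0,0,0,0,0,0,0,0]

```text
clock: 13.0
eef_pos: [0.4563, -0.2868, 0.2691]
ee_rot: [0.609, 0.793, 0.0, -0.0]
contact_force: [0.4, 0.5, -0.1]
finger_gap: 1.001
```

Run:
```python
from h import *
s,a,P=wrist('w4'); np.save('P4.npy',P); M=R.from_quat(s['ee_rot']).as_matrix()
print(s['clock'],s['eef_pos'],M.round(3).tolist(),s['q'].round(2))
lm('wrist','square','square_mid','square_corner')
for n,lo,hi in (('top',.12,.14),('base',.009,.02)):
    m=(P[...,2]>lo)&(P[...,2]<hi)&(np.hypot(P[...,0]-.465,P[...,1]+.31)<.09)
    q=P[m]
    if len(q)<20: print(n,len(q)); continue
    r=cv2.minAreaRect((q[:,:2]*1000).astype(np.float32)); print(n,len(q),'z',np.median(q[:,2]),r)
```

```text
13.0 [ 0.45630157 -0.28676808  0.26907563] [[-0.258, 0.966, 0.0], [0.966, 0.258, 0.001], [0.001, 0.0, -1.0]] [ 0.08  0.3   0.59  1.5  -0.17  1.39  0.94]
square [(0.87, [0.5468, -0.4457, 0.0018]), (0.65, [0.4731, -0.3213, -0.0019])]
square_mid [(0.95, [0.527, -0.4194, 0.0636]), (0.71, [0.4631, -0.2941, 0.0596])]
square_corner [(0.97, [0.4584, -0.2732, 0.0004]), (0.62, [0.518, -0.4058, 0.0001])]
top 563 z 0.12899066077148935 ((462.08453369140625, -292.1925354003906), (9.988018989562988, 36.42219161987305), 16.5056209564209)
base 1237 z 0.013039078241475599 ((470.90386962890625, -322.469970703125), (27.959449768066406, 99.50518798828125), 16.516616821289062)
```

View pics/w4.png

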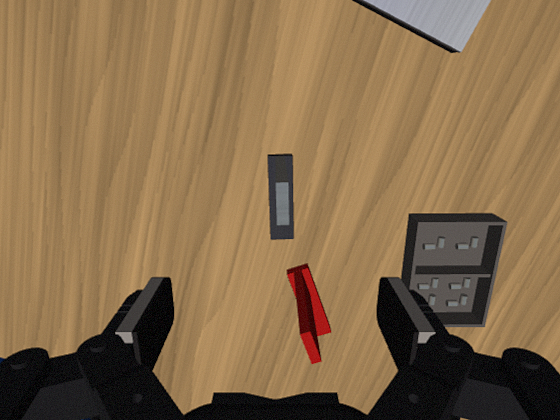

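The wrist view shows the grey square upright, base at (281,196) and blade at (283,205). The red one is clear of it at (310,315). Blade centre is (0.462,-0.292), yaw 16.5°. I'm going down to grip.

Request:
step_arm:
  targets: [-0.5,0.2,4,-0.3,-1.1,0.4,8,-0.3,-1.1,0.4,12,-0.3,-1.1,0.4,16,-0.3,-1.1,0.4,18,-0.3,-1.1,0.4,19,-0.3,-1.1,0.4,19,-0.3,-1.1,0.4,19,-0.3]

```text
clock: 14.2
eef_pos: [0.463, -0.2987, 0.0805]
ee_rot: [0.6, 0.8, 0.0, 0.001]
contact_force: [0.1, -0.3, 1.0]
finger_gap: 0.999
```

Request:
step_arm:
  targets: [0,0,0,0,0,0,0,0,0,0,0,0,0,0,0,0,0,0,0,0,0,0,0,0,0,0,0,0]
  claw: 1

```text
clock: 15.08
eef_pos: [0.462, -0.298, 0.0792]
ee_rot: [0.6, 0.8, 0.0, -0.0]
contact_force: [0.5, 1.0, -0.5]
finger_gap: 0.11
```

Request:
step_arm:
  targets: [0,0,-2,0,0,0,-5,0,0,0,-8,0,3,2.2,-8,0.7,7,5.1,-8,1.6,11,8.1,-8,2.5,15,11,-8,3.4,19,13.9,-8,4.3,21.7,15.9,-8,5,22.6,16.6,-8,5.2]

```text
clock: 16.32
eef_pos: [0.5582, -0.0314, 0.1585]
ee_rot: [0.763, 0.646, -0.0, -0.001]
contact_force: [0.4, -0.9, -2.2]
finger_gap: 0.11
```

Request:
step_arm:
  targets: [0,0,0,0,0,0,0,0,0,0,0,0]

```text
clock: 16.7
eef_pos: [0.5576, -0.0371, 0.1595]
ee_rot: [0.766, 0.643, -0.0, 0.0]
contact_force: [-0.1, -0.8, -1.8]
finger_gap: 0.108
```

Run:
```python
from h import *
s,a,P=wrist('w5'); np.save('P5.npy',P); M=R.from_quat(s['ee_rot']).as_matrix()
print(s['clock'],s['eef_pos'],M.round(3).tolist(),s['q'].round(2),s['contact_force'],s['finger_gap'])
b,d=ctrl.camera('scene'); save('s5',b); lm('scene','upright','square','square_corner')
b2,d2=ctrl.camera('top'); lm('top','upright','square','square_corner')
# cloud in fixture-ish frame
y=np.radians(-9.5); ex=np.array([np.cos(y),np.sin(y)]); ey=np.array([-np.sin(y),np.cos(y)])
O=np.array([.5667,.0193])
fx=(P[...,:2]-O)@ex; fy=(P[...,:2]-O)@ey
m=(P[...,2]>.11)&(P[...,2]<.125)&(abs(fx)<.05)&(abs(fy)<.06)
q=P[m]; print('upright top',len(q),np.nanmedian(q[:,2]) if len(q) else 0)
if len(q)>20: print(np.percentile(fx[m],[0,2,50,98,100]),np.percentile(fy[m],[0,2,50,98,100]))
cv2.imwrite('pics/c5.png',np.hstack([cv2.resize(a,(400,300)),cv2.resize(b[150:330,200:440],(400,300))])[:,:,::-1])
```

```text
16.7 [ 0.55764098 -0.03705534  0.15947369] [[0.172, 0.985, -0.0], [0.985, -0.172, -0.001], [-0.001, 0.0, -1.0]] [-0.38  0.42  0.57  1.63 -0.24  1.16  0.07] [-0.10165739 -0.78949869 -1.79676008] 0.10819122108947396
upright [(0.83, [0.5617, 0.0155, 0.0251]), (0.69, [0.5615, -0.0145, 0.0812])]
square [(0.6, [0.5544, -0.0591, 0.0827])]
square_corner [(0.88, [0.5639, -0.0137, 0.0826]), (0.87, [0.5181, -0.401, -0.0001]), (0.55, [0.5539, -0.0595, 0.0836])]
upright []
square [(0.86, [0.5385, -0.4465, 0.0048]), (0.63, [0.5545, -0.0644, 0.0805])]
square_corner [(0.79, [0.5192, -0.4077, -0.0022]), (0.52, [0.562, -0.0102, 0.0804]), (0.34, [0.5646, -0.0111, 0.0182])]
upright top 3549 0.11909659843740028
[-3.02194181e-02 -2.88457395e-02 -9.47745935e-05  2.86330683e-02
  2.99600944e-02] [-0.03459867 -0.0341314   0.00662196  0.01255507  0.0126595 ]
```

View pics/c5.png

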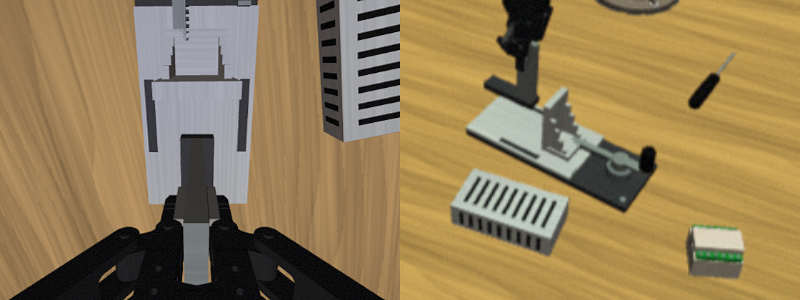

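The image shows the square held in front of the upright and clear of it. The upright's top measures centred (±29.5 mm) with its face at about (0.5668,0.0199). The gap to it is roughly 34 mm, with 60 mm to go down.

Request:
step_arm:
  targets: [0.5,0,1,-0.1,1,0,2,-0.1,1.5,0,3,-0.1,2,0,4,-0.1,2.4,0,4.8,-0.1,2.4,0,5.3,-0.1,2.4,0,5.6,-0.1,2.4,0,5.8,-0.1,2.4,0,5.8,-0.1,2.4,0,5.8,-0.1]

```text
clock: 18.4
eef_pos: [0.5624, -0.0112, 0.1016]
ee_rot: [0.762, 0.648, 0.0, 0.0]
contact_force: [-0.1, 0.2, -2.4]
finger_gap: 0.11
```

Request:
step_arm:
  targets: [0,0,0.1,0,0,0,0.2,0,0,0,0.3,0,0,0,0.4,0,0,0,0.4,0]

```text
clock: 19.02
eef_pos: [0.5626, -0.0111, 0.0991]
ee_rot: [0.762, 0.648, 0.001, 0.0]
contact_force: [-2.8, 0.5, 7.2]
finger_gap: 0.108
```

Request:
step_arm:
  targets: [0,0,-0.1,0,0.15,0,-0.1,0,0.3,0,-0.1,0,0.45,0,-0.1,0,0.6,0,-0.1,0,0.7,0,-0.1,0,0.7,0,-0.1,0]

```text
clock: 19.9
eef_pos: [0.5644, -0.0064, 0.0992]
ee_rot: [0.762, 0.647, 0.0, 0.002]
contact_force: [-0.4, -4.0, 6.2]
finger_gap: 0.106
```

Request:
step_arm:
  targets: [0.1,0,0,0,0.2,0,0,0,0.2,0,0,0]

```text
clock: 20.27
eef_pos: [0.5649, -0.0042, 0.0992]
ee_rot: [0.762, 0.648, 0.0, 0.002]
contact_force: [0.0, -4.9, 5.2]
finger_gap: 0.109
```

Request:
step_arm:
  targets: [0.1,0,0.1,0,0.2,0,0.1,0,0.3,0,0.1,0,0.3,0,0.1,0]

```text
clock: 20.78
eef_pos: [0.5652, -0.0037, 0.0992]
ee_rot: [0.762, 0.647, -0.001, 0.003]
contact_force: [-2.4, -7.5, 11.0]
finger_gap: 0.11
```

Request:
step_arm:
  targets: [0.1,0,0.1,0,0.2,0,0.2,0,0.2,0,0.2,0,0.2,0,0.2,0]

```text
clock: 21.28
eef_pos: [0.5657, -0.0035, 0.0992]
ee_rot: [0.763, 0.647, -0.001, 0.004]
contact_force: [-5.3, -9.4, 19.6]
finger_gap: 0.108
```

Run:
```python
from h import *
s,a,P=wrist('w6'); M=R.from_quat(s['ee_rot']).as_matrix()
print(s['clock'],s['eef_pos'],M.round(4).tolist(),s['contact_force'],s['finger_gap'])
b,d=ctrl.camera('scene'); lm('scene','upright','square','square_corner')
c,d2=ctrl.camera('top'); lm('top','upright','square','square_corner')
y=np.radians(-9.5); ex=np.array([np.cos(y),np.sin(y)]); ey=np.array([-np.sin(y),np.cos(y)])
O=np.array([.5668,.0199])
fx=(P[...,:2]-O)@ex; fy=(P[...,:2]-O)@ey
m=(P[...,2]>.114)&(P[...,2]<.125)&(abs(fx)<.05)&(abs(fy)<.06)
print('upright top fx,fy',np.percentile(fx[m],[1,50,99]),np.percentile(fy[m],[1,50,99]))
# scene-camera cloud: square base, blade in fixture frame
p=ctrl.camera_params('scene');K=p['intrinsics'];v,u=np.mgrid[0:420,0:560]
Q=(np.stack([(u-K[0,2])*d/K[0,0],(v-K[1,2])*d/K[1,1],d],-1)-p['t'])@p['R']
fx=(Q[...,:2]-O)@ex; fy=(Q[...,:2]-O)@ey
m=(Q[...,2]>.03)&(Q[...,2]<.045)&(abs(fx)<.02)&(fy>-.11)&(fy<-.045)
print('base top',m.sum(),'z',np.percentile(Q[m][:,2],[10,50,90]) if m.any() else '')
if m.sum()>30: print('slope z vs fy (rad)',np.polyfit(fy[m],Q[m][:,2],1),'fy min',np.percentile(fy[m],1), 'fx', np.percentile(fx[m],[2,98]))
cv2.imwrite('pics/c6.png',np.hstack([cv2.resize(a,(400,300)),cv2.resize(b[195:270,225:325],(400,300),interpolation=cv2.INTER_CUBIC)])[:,:,::-1])
```

```text
21.275 [ 0.56567621 -0.00345891  0.09917316] [[0.1638, 0.9865, 0.0036], [0.9865, -0.1638, -0.0067], [-0.006, 0.0047, -1.0]] [-5.25560076 -9.42276816 19.60052223] 0.10800294254644976
upright [(0.59, [0.5669, 0.0196, 0.0223]), (0.57, [0.5624, 0.0154, 0.0239])]
square [(0.85, [0.5481, -0.4453, -0.0013]), (0.69, [0.5607, -0.0246, 0.0231])]
square_corner [(0.92, [0.5162, -0.4007, -0.0002]), (0.86, [0.569, 0.0193, 0.0211])]
upright [(0.17, [0.5688, 0.0187, 0.0202])]
square [(0.83, [0.5446, -0.4477, 0.0023]), (0.49, [0.5588, -0.0372, 0.0226])]
square_corner [(0.77, [0.5186, -0.4062, -0.0037]), (0.47, [0.5704, 0.0181, 0.0208])]
upright top fx,fy [-0.02939343  0.00024766  0.02920829] [-0.01726582  0.00579938  0.01226293]
base top 145 z [0.03299937 0.03601669 0.03805603]
slope z vs fy (rad) [-0.0039716   0.03556023] fy min -0.10159813521691005 fx [-0.01085793  0.01713397]
```

View pics/c6.png

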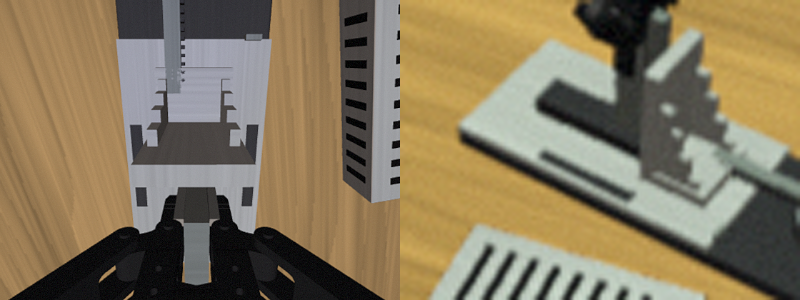

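The square sits flat and against the face, but about 3 mm off the middle. I'll ease the pressure, shift it sideways and press again.

Request:
step_arm:
  targets: [-0.3,0,-0.2,0,-0.7,0,-0.4,0,-0.8,-0.2,-0.5,0,-0.8,-0.4,-0.5,0,-0.8,-0.4,-0.5,0,-0.8,-0.4,-0.5,0]

```text
clock: 22.48
eef_pos: [0.559, -0.0041, 0.1]
ee_rot: [0.762, 0.648, -0.0, -0.0]
contact_force: [0.2, 1.1, -1.7]
finger_gap: 0.106
```

Request:
step_arm:
  targets: [0,0.2,0,0,0,0.3,0.1,0,0.2,0.3,0.2,0,0.4,0.3,0.2,0,0.5,0.3,0.2,0,0.5,0.3,0.2,0]

```text
clock: 23.22
eef_pos: [0.5634, -0.0029, 0.0991]
ee_rot: [0.763, 0.647, -0.0, 0.002]
contact_force: [-1.7, -5.8, 3.4]
finger_gap: 0.104
```

Request:
step_arm:
  targets: [0.1,0,0.1,0,0.2,0,0.2,0,0.3,0,0.3,0,0.4,0,0.35,0,0.4,0,0.35,0,0.4,0,0.35,0]

```text
clock: 23.98
eef_pos: [0.5635, -0.0028, 0.099]
ee_rot: [0.763, 0.646, -0.001, 0.003]
contact_force: [-8.8, -10.2, 22.0]
finger_gap: 0.105
```

Run:
```python
from h import *
s,a,P=wrist('w7'); M=R.from_quat(s['ee_rot']).as_matrix()
print(s['clock'],s['eef_pos'],M.round(4).tolist(),s['contact_force'],s['finger_gap'])
b,d=ctrl.camera('scene'); lm('scene','upright','square_corner','crank_knob')
c,d2=ctrl.camera('top'); lm('top','upright','square_corner')
y=np.radians(-9.5); ex=np.array([np.cos(y),np.sin(y)]); ey=np.array([-np.sin(y),np.cos(y)])
O=np.array([.5668,.0199])
fx=(P[...,:2]-O)@ex; fy=(P[...,:2]-O)@ey
m=(P[...,2]>.114)&(P[...,2]<.125)&(abs(fx)<.05)&(abs(fy)<.06)
print('upright top fx,fy',np.percentile(fx[m],[1,50,99]),np.percentile(fy[m],[1,50,99]))
m=(P[...,2]>.142)&(P[...,2]<.156)&(abs(fx)<.008)&(abs(fy)<.06)
print('blade top',m.sum(),np.percentile(fx[m],[2,50,98]),np.percentile(fy[m],[2,50,98]),np.median(P[m][:,2]))
for zz in (.125,.13,.135,.14,.145):
    k=(abs(P[...,2]-zz)<.0025)&(abs(fx)<.004)&(abs(fy)<.02); print(zz,k.sum(),np.median(fy[k]).round(4))
p=ctrl.camera_params('scene');K=p['intrinsics'];v,u=np.mgrid[0:420,0:560]
Q=(np.stack([(u-K[0,2])*d/K[0,0],(v-K[1,2])*d/K[1,1],d],-1)-p['t'])@p['R']
fx=(Q[...,:2]-O)@ex; fy=(Q[...,:2]-O)@ey
m=(Q[...,2]>.03)&(Q[...,2]<.045)&(abs(fx)<.02)&(fy>-.11)&(fy<-.045)
print('base top',m.sum(),'slope',np.polyfit(fy[m],Q[m][:,2],1),'fy min',np.percentile(fy[m],1), 'fx', np.percentile(fx[m],[2,98]))
cv2.imwrite('pics/c7.png',cv2.resize(a[200:420,160:400],(720,660))[:600,:,::-1])
```

```text
23.975 [ 0.56354957 -0.00284727  0.09898492] [[0.1652, 0.9863, 0.0012], [0.9862, -0.1652, -0.006], [-0.0057, 0.0022, -1.0]] [ -8.83652835 -10.23098524  21.96733578] 0.10514289089788462
upright [(0.57, [0.5655, 0.0166, 0.0241])]
square_corner [(0.93, [0.518, -0.4005, 0.002]), (0.63, [0.5675, 0.0192, 0.0228])]
crank_knob [(0.67, [0.6006, 0.1955, 0.0758])]
upright []
square_corner [(0.7, [0.5193, -0.4055, -0.005]), (0.6, [0.5694, 0.0207, 0.0223])]
upright top fx,fy [-0.02942939 -0.00044553  0.02915838] [-0.01704254  0.00589202  0.01227795]
blade top 3862 [-0.00749456 -0.0005594   0.006826  ] [-0.02972629 -0.01168983  0.00050763] 0.1490108057134955
0.125 164 0.0001
0.13 196 0.0
0.135 217 0.0001
0.14 239 0.0001
0.145 279 0.0001
base top 139 slope [0.00944165 0.0359095 ] fy min -0.10061650717715562 fx [-0.0134019   0.01560897]
```

View pics/c7.png

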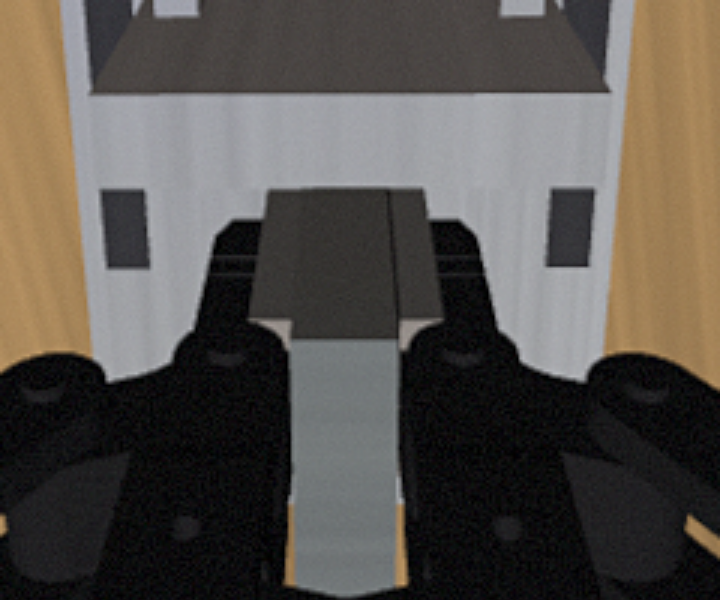

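The crop shows the blade's back, at (330,190-335), meeting the upright's top edge. Depth puts it at 0.1 mm from the face at every height. I'll take out the sideways load and press slightly harder.

Request:
step_arm:
  targets: [0.1,-0.1,0,0,0.2,-0.2,0,0,0.2,-0.2,0,0,0.2,-0.2,0,0,0.2,-0.2,0,0,0.2,-0.2,0,0]

```text
clock: 25.12
eef_pos: [0.5635, -0.0028, 0.099]
ee_rot: [0.764, 0.645, -0.001, 0.005]
contact_force: [-5.0, -13.0, 17.2]
finger_gap: 0.112
```

Request:
step_arm:
  targets: [0,0,0.05,0,0,0,0.1,0,0,0,0.1,0,0,0,0.1,0,0,0,0.1,0,0,0,0.1,0,0,0,0.1,0,0,0,0.1,0]

```text
clock: 26.12
eef_pos: [0.5635, -0.0028, 0.099]
ee_rot: [0.764, 0.645, -0.001, 0.005]
contact_force: [-6.9, -12.7, 22.7]
finger_gap: 0.105
```

Run:
```python
from h import *
s,a,P=wrist('w8'); print(s['clock'],s['eef_pos'],s['ee_rot'],s['contact_force'],s['finger_gap'])
y=np.radians(-9.5); ex=np.array([np.cos(y),np.sin(y)]); ey=np.array([-np.sin(y),np.cos(y)])
O=np.array([.5668,.0199]); fx=(P[...,:2]-O)@ex; fy=(P[...,:2]-O)@ey
for zz in (.125,.135,.145):
    k=(abs(P[...,2]-zz)<.0025)&(abs(fx)<.004)&(abs(fy)<.02); print(zz,np.median(fy[k]).round(4))
m=(P[...,2]>.114)&(P[...,2]<.125)&(abs(fx)<.05)&(abs(fy)<.06); print('wall back fy',np.percentile(fy[m],99))
m=(P[...,2]>.142)&(P[...,2]<.156)&(abs(fx)<.008)&(abs(fy)<.06); print('top z',np.median(P[m][:,2]))
m=(abs(P[...,2]-.096)<.004)&(np.hypot(P[...,0]-.598,P[...,1]-.198)<.03); print('knob',np.median(P[m],0) if m.any() else None)
f=s['contact_force'][1]; 
if f<-8 and s['contact_force'][2]>12: print(ctrl.finish_job())
```

```text
26.125 [ 0.56353823 -0.00284237  0.0989639 ] [ 0.76382704  0.64540093 -0.00089628  0.00500937] [ -6.87760951 -12.70396842  22.72675655] 0.10457274080475211
0.125 0.0001
0.135 0.0001
0.145 0.0001
wall back fy 0.012305933688442208
top z 0.14905520101824088
knob None
the job is handed in; nothing more can be done
None
```

The job is done and handed in at about 26 s of the 64 s allowed. I wound the crank one full turn clockwise by its knob. I then pressed the grey square into the corner between plate and upright and left it gripped there.

**Crank:** The resisting force rose to about 15 N at the end of the turn, so it is on its stop. After release the knob sat within about 1 mm of where it started. The upright was at its expected end position, about (0.567, 0.020).

**Fit:**
- **Back:** depth shows the square's back 0.1 mm from my estimate of the upright's face (wall depth fixes that to about 0.3 mm). It reads the same at all three heights checked near the top.
- **Underside:** the blade top read 149 mm, about 1 mm under nominal, as it did before pickup. That fits the underside being flat on the plate.
- **Centring:** the square first settled about 3 mm off the middle. I eased the pressure, shifted it and pressed again, which left it within about 1 mm.

**Final forces:** about 23 N down and 14 N against the upright, with the square still gripped. About 5 N of sideways load remains, held by friction.

**Disagreements and gaps:**
- A slope fit on the low-resolution scene camera gave the base between -0.2° and +0.5°, which I put down to noise.
- Some network readings of the upright and corner differed by 2–4 mm, within their stated accuracy.
- The knob was out of the wrist camera's view in the last check. I saw no contact with the red look-alike or the other things, but I did not re-measure them all at the end.

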